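# Open a safety-capped bottle in the bench holder

### The job

The square white bottle stands loosely in the bench holder: first close the holder by pushing the red knob of its slide towards the bottle until the bottle is fully home against the back wall and held snug. Then press the yellow safety cap down, twist it counter-clockwise (seen from above) while it is down until it comes free, and lift it straight up off the bottle. Finish while still holding the cap in the gripper, level, still and about 5 to 10 cm clear above the bottle; the bottle stays clamped in the holder, and the vial case, ice brick and amber bottle are left alone.

Things in the scene. Friction and masses are not known exactly. Their poses are not given: they have to be found in the camera images.
- holder: Aluminium bench holder, fixed. Origin at its underside on the axis of a bottle fully home; x axis points from the red knob to the back wall (slide closes along +x). Floor plate 8 mm thick, x -160 to +45 mm, 100 mm wide. Nest 67 mm wide between 10 mm side walls, top 45 mm above the work surface; back wall inner face at x = +32.5 mm, top at 52 mm.
- slide (a joint): Travel of the holder's push slide in m along the holder's +x: 0 is fully open, about 0.040 when its plate presses a 64 mm bottle fully home against the back wall (starts at 0 to 0.012; limit 0.044). Stiff: it takes about 5 N to move (up to 15 N once it shoves the bottle) and stays where it is left.
- slide_knob (a point): Centre of the top of the red knob, an upright block 22 mm long (holder x), 30 mm wide (holder y), 13 to 75 mm above the work surface, on the holder centre line at holder x = -125 mm plus the slide travel (-85 mm when closed). Free space beside, in front and above.
- bottle_center (a point): Square white bottle (loose, about 0.3 kg) in the holder: point on its axis half-way up, 59 mm above its underside, which rests on the 8 mm floor plate. Body 64 x 64 x 78 mm, round shoulder (radius 29 mm, flat top 92 mm above the underside), 31 mm neck up to 118 mm with two hooks. z up. Starts 6 to 18 mm short of the back wall; turns at most 3 degrees in the nest.
- cap_center (a point): Round ribbed yellow safety cap (about 50 g), loose but locked on the neck; point on its axis half-way up. 54 mm diameter, 34 mm high: top 17 mm above this point. z up, x along the black arrow on top. Locked, this point is 116 mm above the bottle underside and the skirt ends 7 mm above the shoulder. Grip it across any diameter.
- cap_top (a point): Centre of the cap's top. How it opens: locked, it neither turns nor lifts. Pressed at least 4.5 mm down against its spring (7 N at first, 12 N at the firm stop 7 mm down) it turns counter-clockwise seen from above (clockwise is blocked); it is free after about 50 degrees, turns on freely to 130 degrees, and then lifts straight off.
- vial_case: Bystander: white case 90 x 120 x 34 mm lying on the work surface beside the holder; origin at the centre of its underside.
- ice_brick: Bystander: blue rigid ice brick 75 x 120 x 24 mm on the work surface beside the holder; origin at the centre of its underside.
- amber_bottle: Bystander: small amber bottle, 44 mm diameter, 85 mm high, standing behind the holder; origin at the centre of its underside.
Mind the look-alikes: they are no part of the job. There is more than one size of the part that bears cap_center; the job needs the largest.

How it is judged:
By the outcome, as a careful person would: the job done as asked, in the order asked, and still so for the second after the job is handed in, while the arm keeps its last pose, push and grip.
It also fails if it takes over 48 s, if anything falls off the work surface, if the arm or the gripper's body presses on something with over 40 N, if the wrist force passes 120 N, or if a joint passes its speed limit or range.

### The arm

A 6-joint arm with a two-finger parallel gripper is mounted at the origin on the work surface. World frame = base frame: x ahead of the robot, y to its left, z up, the work surface at z = 0. Lengths are in m, angles in rad, forces in N, time in s.
With the tool pointing down it reaches from about 0.35 to 0.975 m from the base axis. Payload 4.9 kg.
Tool frame: the origin (TCP) lies midway between the tips of the shut fingers; the grasp point (between the pads) lies 19 mm behind it; z points along the fingers, y is the line along which they close (so a half turn about z gives the same grasp; the last joint's range is limited). The gripper opens to 85 mm and grips with 20 to 120 N. Pads are 22 mm wide; open, the fingers measure 114 mm over their backs; the gripper's body (76 mm by 85 mm) begins 54 mm behind the grasp point. The pads swing forward as they close: fully open they stand 13 mm farther back than shut.
Start: joints at [1.201, 0.053, 1.613, -0, 1.476, -0.119], TCP at [0.155, 0.605, 0.231] pointing down, gripper open.
Joint ranges: [-3.01, 3.01], [-1.01, 2.22], [0.06, 2.58], [-1.02, 4.17], [0.09, 2.62], [-3.14, 3.14]. Speed limits (rad/s): [2.57, 2.57, 3.14, 3.14, 3.14, 3.14].

### API

Orientations are given as a rotation vector (axis times angle).
In Python, from station import ctrl gives the robot as it stands.
- The arm moves only by the shell command python3 -m handwheel 'ROWS' [FORCE]. ROWS is JSON, a list of rows, each an object with "gripper": the gripper command: -1 is fully open, 1 is shut, values between are in proportion; "offset": the shift along the tool's x, y, z in mm, a list of three; "rotation": the turn, a rotation vector about the tool's x, y, z in rad, a list of three. A call has exactly 8 rows; each row is the pose to reach, as a shift and turn from the pose commanded when the call began, along the tool's axes at that moment; what a row does not reach only later rows make up. A row lasts 1/8 s, in which the tool goes at most 62.5 mm and 10.7 degrees, less where a joint would pass 70% of its speed; a pose out of reach is approached as far as the arm can. A call with a gripper value outside its range is refused whole. The fingers move at their own pace and stop on an object; FORCE is the grip in N (left out, the last holds). Time passes only in rows, so rows that repeat a pose let the fingers close, or fill a call up. It gives the time, the measured TCP pose, the force, the opening and the grip force at its end, in the units of the state.
- ctrl.get_obs(): the state, without advancing time (a new reading comes with each control period).
- ctrl.get_image(name): name is "side" or "top"; returns a dict with "image" (384x512x3 uint8, red, green, blue), "fovy" (degrees; the focal length in pixels is half the picture's height over the tangent of half this angle, whatever the lens; pixels are square), "cx", "cy" (the principal point, pixels), "k1" (the pictures are not rectified: a ray, as slopes to the right and down, at radius r is drawn at 1 + k1 r^2 times it, then the intrinsics apply), "xyz" and "attitude" of the camera in the world. Camera axes: x right, y up, looking along -z (the intrinsics and any distortion apply to the point x, -y, -z); pixel columns grow to the right and rows downward; lengths in m; the calibration is good to about 2 mm. A picture is of the moment at which its call begins. There is no depth.
- ctrl.finish_job(): hands the job in; it is judged then, once.
The state is a dict: "t": time; "q": joint angles; "dq": joint speeds; "effort": joint torques, N m; "tool_pos": TCP position; "tool_rot": TCP orientation; "contact_force": force on the tool from outside, world axes, zero at the start; "wrist_torque": the same for the moment, N m; "opening": finger opening in m; "grip_force": force on a finger pad.
Only numpy, scipy, OpenCV 4.12 (cv2) and the standard library are available. Lean on these libraries where they do the work, as an engineer would, in place of code of your own. Each camera call takes 0.05 s, during which the arm holds its last target. There are 200 camera calls.

## Working session

There is one attempt and no reset: what is moved stays moved. The work goes in short steps, Python scripts to look and compute and a shell command to move; the robot and the scene stay as the last step left them, time stands still between calls to the robot, and variables do not carry over. Pictures are saved under pics/ and viewed, at most 10 in all, crops included, and the job is handed in when it is done.

```bash
mkdir -p pics; ls; cat > h.py <<'E'
import numpy as np,cv2,pickle
from scipy.spatial.transform import Rotation as R
from station import ctrl
def grab(n,tag):
    d=ctrl.get_image(n);cv2.imwrite(f'pics/{tag}.png',d['image'][:,:,::-1]);pickle.dump(d,open(f'pics/{tag}.pkl','wb'));return d
def load(tag): return pickle.load(open(f'pics/{tag}.pkl','rb'))
E
python3 - <<'E'
from h import *
for n in('side','top'):
    d=grab(n,n+'0');print({k:v for k,v in d.items() if k!='image'})
print(ctrl.get_obs())
E
```

```text
pics
{'fovy': 49.59340843857473, 'cx': 260.2420073657839, 'cy': 193.82151300241014, 'k1': -0.05653961945990631, 'xyz': array([ 0.18530173, -0.64936532,  0.62685958]), 'attitude': array([ 1.02191135, -0.28599612, -0.46076157])}
{'fovy': 47.97103445167902, 'cx': 253.6723052343071, 'cy': 190.0349507208367, 'k1': -0.07079413105399633, 'xyz': array([0.47379938, 0.09630436, 1.00155441]), 'attitude': array([ 0.12924124, -0.14467317, -1.54962243])}
{'t': 0.1, 'q': array([ 1.20100647e+00,  5.32719367e-02,  1.61418042e+00, -1.66097434e-06,
        1.47603094e+00, -1.19013453e-01]), 'dq': array([-0.00218268, -0.00088639, -0.00241013,  0.00072194,  0.00110508,
       -0.00082182]), 'effort': array([ 9.55856194e-05, -3.94907892e+01, -3.71362102e+01, -9.98949395e-05,
        3.99890167e-03,  2.20777849e-06]), 'tool_pos': array([0.1548939 , 0.60490129, 0.23018353]), 'tool_rot': array([-3.92829826e-01, -3.11647503e+00,  2.88175939e-03]), 'contact_force': array([-0.176046  ,  0.2425503 , -0.08652126]), 'wrist_torque': array([-0.00212722, -0.01869346,  0.07270814]), 'grip_force': 0.0, 'opening': 0.08536083248115853}
```

View pics/top0.png

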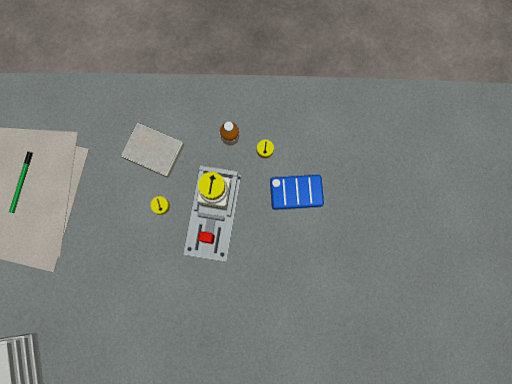

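View pics/side0.png

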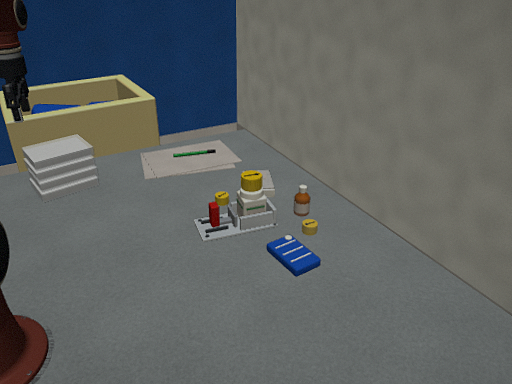

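The two pictures show candidates for the cap. The large yellow cap is on the white bottle in the holder, at top (211,185) and side (251,181). The small yellow look-alikes lie on the bench at top (160,205) and (265,148), side (222,198) and (310,227). The description picks the large one. The red knob is at top (206,238), side (214,214).

```bash
cat >> h.py <<'E'
def ray(d,uv):
    H=d['image'].shape[0];f=H/2/np.tan(np.radians(d['fovy'])/2)
    K=np.array([[f,0,d['cx']],[0,f,d['cy']],[0,0,1.]])
    p=cv2.undistortPointsIter(np.array([[uv]],float),K,np.array([d['k1'],0,0,0.]),None,None,(3,100,1e-12))[0,0]
    v=R.from_rotvec(d['attitude']).apply([p[0],-p[1],-1]);return v
def onz(d,uv,z):
    v=ray(d,uv);return d['xyz']+v*(z-d['xyz'][2])/v[2]
def tri(d1,u1,d2,u2):
    a,b=ray(d1,u1),ray(d2,u2);a/=np.linalg.norm(a);b/=np.linalg.norm(b)
    s=np.linalg.lstsq(np.c_[a,-b],d2['xyz']-d1['xyz'],rcond=None)[0]
    p,q=d1['xyz']+s[0]*a,d2['xyz']+s[1]*b;return (p+q)/2,np.linalg.norm(p-q)
def mask(d,c):
    h=cv2.cvtColor(d['image'],cv2.COLOR_RGB2HSV);lo,hi={'y':((20,150,90),(35,255,255)),'r':((0,170,60),(8,255,255)),'r2':((0,170,140),(8,255,255))}[c]
    return cv2.inRange(h,lo,hi)
def blobs(m,a=40):
    n,l,s,c=cv2.connectedComponentsWithStats(m);return [(s[i].tolist(),c[i].round(1).tolist()) for i in range(1,n) if s[i,4]>=a]
E
python3 - <<'E'
from h import *
t,s=load('top0'),load('side0')
for n,d in(('t',t),('s',s)):
    for c in 'yr': print(n,c,blobs(mask(d,c)))
c=np.hstack([cv2.resize(t['image'][150:270,165:265],(400,480),interpolation=2),cv2.resize(s['image'][160:250,190:265],(400,480),interpolation=2)])
cv2.imwrite('pics/crop.png',c[:,:,::-1])
E
```

```text
t y [([257, 140, 17, 18, 217], [265.0, 147.8]), ([198, 172, 27, 27, 523], [211.2, 185.0]), ([151, 197, 18, 17, 235], [159.4, 204.8])]
t r [([198, 232, 16, 11, 139], [205.5, 236.8])]
s y [([241, 170, 21, 21, 360], [251.4, 180.4]), ([215, 192, 14, 13, 151], [221.7, 197.9]), ([303, 219, 14, 9, 88], [309.8, 223.2])]
s r [([209, 202, 11, 25, 183], [214.0, 213.5])]
```

View pics/crop.png

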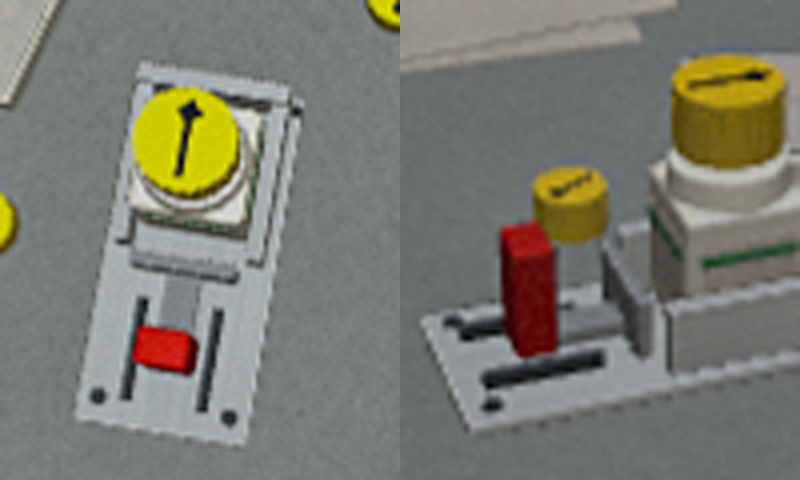

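The crop confirms it. The large yellow cap with the black arrow sits on the square bottle in the nest, centred at about (211.5,184.8) in top. The knob top is at about (206,236), and the near plate corners are at (184.5,254) and (226.8,260.5).

```bash
python3 - <<'E'
from h import *
t,s=load('top0'),load('side0')
cap=onz(t,(211.4,184.6),.141);print('captop t',cap)
print('captop s',onz(s,(251.3,174.6),.141))
print('tri',tri(t,(211.4,184.6),s,(251.3,174.6)))
# upper knob face: crop
kn=onz(t,(206,236),.075);print('knob t',kn,'s',onz(s,(213.3,204),.075),tri(t,(206,236),s,(213.3,204)))
a,b=onz(t,(184.5,254),.008),onz(t,(226.8,260.5),.008);print(a,b,np.linalg.norm(a-b))
e=b-a;print('yaw edge',np.degrees(np.arctan2(e[0],-e[1])))
g=onz(t,(165+303/4,150+103/4),.008);h=g-b;print('yaw right edge',np.degrees(np.arctan2(h[1],h[0])),np.linalg.norm(h))
h=cap-kn;print('yaw knob-cap',np.degrees(np.arctan2(h[1],h[0])),np.linalg.norm(h[:2]))
m=(a+b)/2;h=cap-m;print('yaw mid-cap',np.degrees(np.arctan2(h[1],h[0])),np.linalg.norm(h[:2]))
o=ctrl.get_obs();print(R.from_rotvec(o['tool_rot']).as_matrix().round(3))
for p in [(265,147.8),(159.4,204.8)]: print(onz(t,p,.02))
E
```

```text
captop t [0.63552749 0.17495322 0.141     ]
captop s [0.64094067 0.18035943 0.141     ]
tri (array([0.63601489, 0.1740739 , 0.14482877]), np.float64(0.0026126512682406013))
knob t [0.53577931 0.1889387  0.075     ] s [0.53834834 0.19429951 0.075     ] (array([0.53570292, 0.18848204, 0.07884787]), np.float64(0.0003894495497755664))
[0.49834053 0.24338071 0.008     ] [0.48544578 0.14646464 0.008     ] 0.09777013936655894
yaw edge -7.578731255417488
yaw right edge -7.968672371039059 0.1994069672258182
yaw knob-cap -7.981288786929847 0.10072384794142342
yaw mid-cap -7.915081742851186 0.14501586606456943
[[-0.969  0.248 -0.001]
 [ 0.248  0.969 -0.002]
 [ 0.    -0.002 -1.   ]]
[0.74862203 0.06294804 0.02      ]
[0.60892141 0.30409548 0.02      ]
```

```bash
python3 -m handwheel '[{"gripper":-1,"offset":[-15,-10,0],"rotation":[0,0,-0.01]},{"gripper":-1,"offset":[-50,-33,0],"rotation":[0,0,-0.03]},{"gripper":-1,"offset":[-90,-59,0],"rotation":[0,0,-0.05]},{"gripper":-1,"offset":[-132,-86,0],"rotation":[0,0,-0.07]},{"gripper":-1,"offset":[-174,-114,0],"rotation":[0,0,-0.09]},{"gripper":-1,"offset":[-216,-141,0],"rotation":[0,0,-0.1]},{"gripper":-1,"offset":[-258,-169,0],"rotation":[0,0,-0.11]},{"gripper":-1,"offset":[-300,-196,0],"rotation":[0,0,-0.113]}]' 60
```

```text
t: 1.1
tool_pos: [0.398, 0.3387, 0.2312]
tool_rot: [0.216, 3.134, -0.0]
contact_force: [0.3, 0.3, -0.0]
opening: 0.0851
grip_force: 0.0
```

```bash
python3 -m handwheel '[{"gripper":-1,"offset":[-40,-33,5],"rotation":[0,0,0]},{"gripper":-1,"offset":[-80,-66,20],"rotation":[0,0,0]},{"gripper":-1,"offset":[-120,-99,40],"rotation":[0,0,0]},{"gripper":-1,"offset":[-148,-122,60],"rotation":[0,0,0]},{"gripper":-1,"offset":[-158,-131,80],"rotation":[0,0,0]},{"gripper":-1,"offset":[-158,-131,100],"rotation":[0,0,0]},{"gripper":-1,"offset":[-158,-131,110],"rotation":[0,0,0]},{"gripper":-1,"offset":[-158,-131,110],"rotation":[0,0,0]}]'
python3 -c "
from h import *
a=grab('top','top1');b=grab('side','side1')
cv2.imwrite('pics/c1.png',np.hstack([cv2.resize(d['image'][140:280,y:y+120],(400,467)) for d,y in((a,150),(b,170))])[:,:,::-1])"
```

```text
t: 2.1
tool_pos: [0.5343, 0.1904, 0.1203]
tool_rot: [-0.214, -3.132, 0.001]
contact_force: [0.4, 0.9, 0.9]
opening: 0.0851
grip_force: 0.0
```

View pics/c1.png

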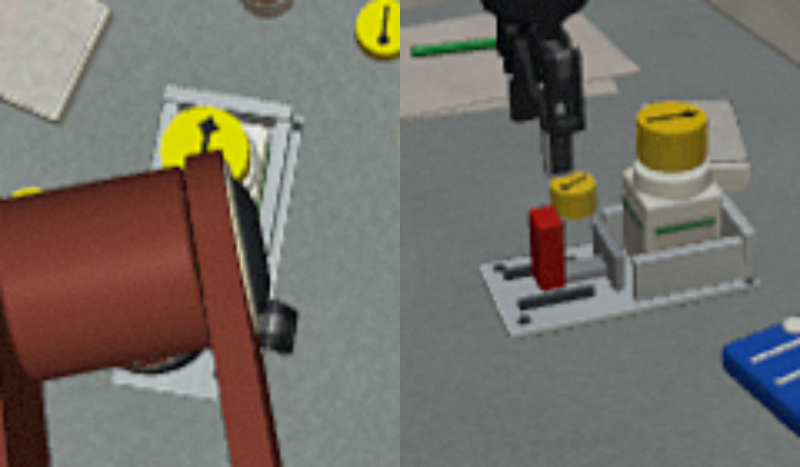

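The picture shows the open fingers hovering above and astride the red knob. The knob is at about (547,250) in the crop and the fingertips at (562,170), with nothing in the way. Next I descend and grip.

```bash
python3 -m handwheel '[{"gripper":-1,"offset":[0,0,20],"rotation":[0,0,0]},{"gripper":-1,"offset":[0,0,45],"rotation":[0,0,0]},{"gripper":-1,"offset":[0,0,65],"rotation":[0,0,0]},{"gripper":-1,"offset":[0,0,78],"rotation":[0,0,0]},{"gripper":-1,"offset":[0,0,80],"rotation":[0,0,0]},{"gripper":0,"offset":[0,0,80],"rotation":[0,0,0]},{"gripper":1,"offset":[0,0,80],"rotation":[0,0,0]},{"gripper":1,"offset":[0,0,80],"rotation":[0,0,0]}]' 60
```

```text
t: 3.2
tool_pos: [0.5362, 0.19, 0.0421]
tool_rot: [0.217, 3.133, 0.002]
contact_force: [0.7, 10.3, 7.6]
opening: 0.0318
grip_force: 8.8
```

```bash
python3 -m handwheel '[{"gripper":1,"offset":[0,0,0],"rotation":[0,0,0]},{"gripper":1,"offset":[0,0,0],"rotation":[0,0,0]},{"gripper":1,"offset":[-3,0,0],"rotation":[0,0,0]},{"gripper":1,"offset":[-7,0,0],"rotation":[0,0,0]},{"gripper":1,"offset":[-11,0,0],"rotation":[0,0,0]},{"gripper":1,"offset":[-15,0,0],"rotation":[0,0,0]},{"gripper":1,"offset":[-18,0,0],"rotation":[0,0,0]},{"gripper":1,"offset":[-20,0,0],"rotation":[0,0,0]}]' 60
```

```text
t: 4.2
tool_pos: [0.5545, 0.1886, 0.0426]
tool_rot: [-0.217, -3.131, -0.004]
contact_force: [-8.2, 4.7, 7.4]
opening: 0.0292
grip_force: 62.6
```

```bash
python3 -m handwheel '[{"gripper":1,"offset":[-2,0,0],"rotation":[0,0,0]},{"gripper":1,"offset":[-4,0,0],"rotation":[0,0,0]},{"gripper":1,"offset":[-6,0,0],"rotation":[0,0,0]},{"gripper":1,"offset":[-7,0,0],"rotation":[0,0,0]},{"gripper":1,"offset":[-8,0,0],"rotation":[0,0,0]},{"gripper":1,"offset":[-9,0,0],"rotation":[0,0,0]},{"gripper":1,"offset":[-9,0,0],"rotation":[0,0,0]},{"gripper":1,"offset":[-9,0,0],"rotation":[0,0,0]}]'
```

```text
t: 5.2
tool_pos: [0.5634, 0.1873, 0.0426]
tool_rot: [-0.217, -3.132, -0.004]
contact_force: [-7.6, 5.4, 6.9]
opening: 0.0291
grip_force: 62.5
```

```bash
python3 -m handwheel '[{"gripper":1,"offset":[-0.5,0,0],"rotation":[0,0,0]},{"gripper":1,"offset":[-1,0,0],"rotation":[0,0,0]},{"gripper":1,"offset":[-1.5,0,0],"rotation":[0,0,0]},{"gripper":1,"offset":[-2,0,0],"rotation":[0,0,0]},{"gripper":1,"offset":[-2,0,0],"rotation":[0,0,0]},{"gripper":1,"offset":[-2,0,0],"rotation":[0,0,0]},{"gripper":1,"offset":[-2,0,0],"rotation":[0,0,0]},{"gripper":1,"offset":[-2,0,0],"rotation":[0,0,0]}]'
```

```text
t: 6.2
tool_pos: [0.5653, 0.187, 0.0425]
tool_rot: [-0.217, -3.132, -0.004]
contact_force: [-7.5, 5.5, 7.2]
opening: 0.029
grip_force: 62.5
```

```bash
python3 -m handwheel '[{"gripper":1,"offset":[-0.5,0,0],"rotation":[0,0,0]},{"gripper":1,"offset":[-1,0,0],"rotation":[0,0,0]},{"gripper":1,"offset":[-1.5,0,0],"rotation":[0,0,0]},{"gripper":1,"offset":[-2,0,0],"rotation":[0,0,0]},{"gripper":1,"offset":[-2.5,0,0],"rotation":[0,0,0]},{"gripper":1,"offset":[-3,0,0],"rotation":[0,0,0]},{"gripper":1,"offset":[-3,0,0],"rotation":[0,0,0]},{"gripper":1,"offset":[-3,0,0],"rotation":[0,0,0]}]'
```

```text
t: 7.2
tool_pos: [0.5663, 0.1869, 0.0426]
tool_rot: [-0.216, -3.127, -0.003]
contact_force: [-15.9, 4.7, 11.7]
opening: 0.0293
grip_force: 63.3
```

```bash
python3 -m handwheel '[{"gripper":1,"offset":[-0.5,0,0],"rotation":[0,0,0]},{"gripper":1,"offset":[-1,0,0],"rotation":[0,0,0]},{"gripper":1,"offset":[-1.5,0,0],"rotation":[0,0,0]},{"gripper":1,"offset":[-2,0,0],"rotation":[0,0,0]},{"gripper":1,"offset":[-2.5,0,0],"rotation":[0,0,0]},{"gripper":1,"offset":[-3,0,0],"rotation":[0,0,0]},{"gripper":1,"offset":[-3,0,0],"rotation":[0,0,0]},{"gripper":1,"offset":[-3,0,0],"rotation":[0,0,0]}]'
```

```text
t: 8.2
tool_pos: [0.5663, 0.1869, 0.0425]
tool_rot: [-0.216, -3.119, -0.003]
contact_force: [-26.6, 6.3, 21.9]
opening: 0.0295
grip_force: 64.3
```

```bash
python3 -m handwheel '[{"gripper":-1,"offset":[0,0,0],"rotation":[0,0,0]},{"gripper":-1,"offset":[0,0,0],"rotation":[0,0,0]},{"gripper":-1,"offset":[2,0,0],"rotation":[0,0,0]},{"gripper":-1,"offset":[5,0,0],"rotation":[0,0,0]},{"gripper":-1,"offset":[5,0,-20],"rotation":[0,0,0]},{"gripper":-1,"offset":[5,0,-60],"rotation":[0,0,0]},{"gripper":-1,"offset":[5,0,-100],"rotation":[0,0,0]},{"gripper":-1,"offset":[5,0,-150],"rotation":[0,0,0]}]'
```

```text
t: 9.2
tool_pos: [0.5669, 0.1851, 0.1934]
tool_rot: [-0.216, -3.134, 0.0]
contact_force: [1.3, -0.2, -0.3]
opening: 0.0858
grip_force: 0.0
```

```bash
python3 -m handwheel '[{"gripper":-1,"offset":[30,0,-10],"rotation":[0,0,0]},{"gripper":-1,"offset":[70,0,-10],"rotation":[0,0,0]},{"gripper":-1,"offset":[100,0,-10],"rotation":[0,0,0]},{"gripper":-1,"offset":[110,0,-10],"rotation":[0,0,0]},{"gripper":-1,"offset":[110,0,-10],"rotation":[0,0,0]},{"gripper":-1,"offset":[110,0,-10],"rotation":[0,0,0]},{"gripper":-1,"offset":[110,0,-10],"rotation":[0,0,0]},{"gripper":-1,"offset":[110,0,-10],"rotation":[0,0,0]}]'
python3 - <<'E'
from h import *
t=grab('top','top2');s=grab('side','side2')
for n,d in(('t',t),('s',s)):
    for c in 'yr': print(n,c,blobs(mask(d,c)))
cv2.imwrite('pics/c2.png',np.hstack([cv2.resize(d['image'][150:270,y:y+100],(400,480),interpolation=2) for d,y in((t,165),(s,190))])[:,:,::-1])
E
```

```text
t: 10.2
tool_pos: [0.4587, 0.2002, 0.2011]
tool_rot: [-0.217, -3.134, 0.0]
contact_force: [0.5, 0.5, -0.6]
opening: 0.0851
grip_force: 0.0
t y [([257, 140, 17, 18, 222], [265.0, 148.0]), ([200, 166, 26, 28, 521], [212.4, 178.9]), ([151, 197, 18, 17, 236], [159.5, 204.8])]
t r [([201, 218, 16, 12, 142], [208.5, 223.3]), ([161, 302, 32, 11, 54], [177.0, 306.6])]
s y [([246, 170, 21, 21, 350], [256.1, 179.7]), ([215, 192, 14, 13, 111], [220.6, 196.6]), ([303, 219, 14, 9, 90], [309.8, 223.3])]
s r [([220, 200, 11, 25, 173], [225.2, 211.0])]
```

View pics/c2.png

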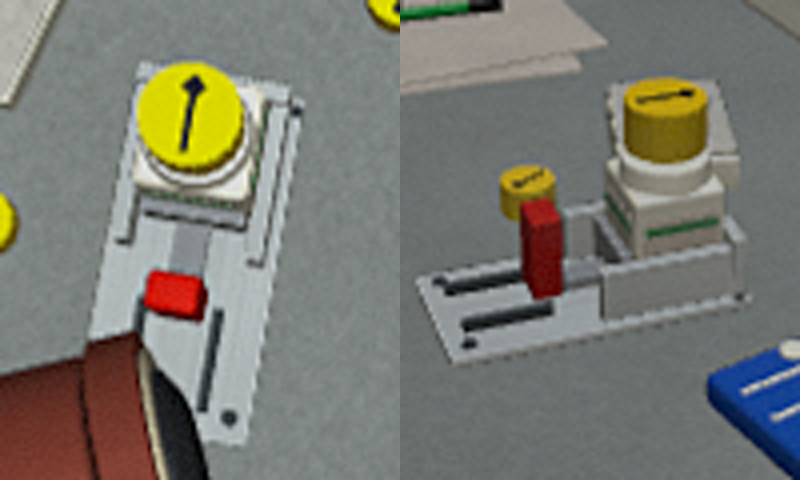

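The slide plate is against the bottle and the bottle is at the back wall. The cap top is at about (212.4,178.7) in the top picture and the knob at (208.5,223).

```bash
python3 - <<'E'
from h import *
t,s=load('top2'),load('side2')
cap=onz(t,(212.6,178.6),.141);kn=onz(t,(208.8,222.5),.075)
u=np.array([np.cos(np.radians(-7.9)),np.sin(np.radians(-7.9))]);v=np.array([-u[1],u[0]])
for n,p in(('cap',cap),('kn',kn),('capside',onz(s,(256.1,174),.141))): print(n,p,'along',u@p[:2],'across',v@p[:2])
for tp in((.5663,.1869),(.5663,.1883)): print(tp,u@tp,v@tp)
print(np.linalg.norm((cap-kn)[:2]),np.degrees(np.arctan2(*(cap-kn)[1::-1])))
print(tri(t,(212.6,178.6),s,(256.1,174)))
E
```

```text
cap [0.64798547 0.17292405 0.141     ] along 0.6180682710978692 across 0.26034497171459825
kn [0.56487083 0.18388714 0.075     ] along 0.5342356195023124 across 0.25978036557474166
capside [0.65343394 0.17755326 0.141     ] along 0.6228287776923532 across 0.26567911697563773
(0.5663, 0.1869) 0.5352371233775116 0.2629610651000761
(0.5663, 0.1883) 0.5350447010130597 0.2643477783486097
0.08383455286237985 -7.514123385307481
(array([0.64864659, 0.17202292, 0.14440214]), np.float64(0.002921352043940186))
```

```bash
python3 -m handwheel '[{"gripper":-1,"offset":[-40,0,0],"rotation":[0,0,0]},{"gripper":-1,"offset":[-90,1,0],"rotation":[0,0,0]},{"gripper":-1,"offset":[-140,2,0],"rotation":[0,0,0]},{"gripper":-1,"offset":[-180,2,0],"rotation":[0,0,0]},{"gripper":-1,"offset":[-193,2,10],"rotation":[0,0,0]},{"gripper":-1,"offset":[-193,2,25],"rotation":[0,0,0]},{"gripper":-1,"offset":[-193,2,40],"rotation":[0,0,0]},{"gripper":-1,"offset":[-193,2,40],"rotation":[0,0,0]}]' 30
python3 - <<'E'
from h import *
print(ctrl.get_obs()['q'].round(3))
s=grab('side','side3')
t=grab('top','top3')
cv2.imwrite('pics/c3.png',np.hstack([cv2.resize(d['image'][130:250,y:y+100],(400,480),interpolation=2) for d,y in((t,165),(s,200))])[:,:,::-1])
E
```

```text
t: 11.3
tool_pos: [0.6473, 0.176, 0.1585]
tool_rot: [-0.215, -3.129, 0.002]
contact_force: [-0.8, 0.6, 0.5]
opening: 0.085
grip_force: 0.0
[ 0.155  0.213  1.561  0.     1.372 -1.279]
```

View pics/c3.png

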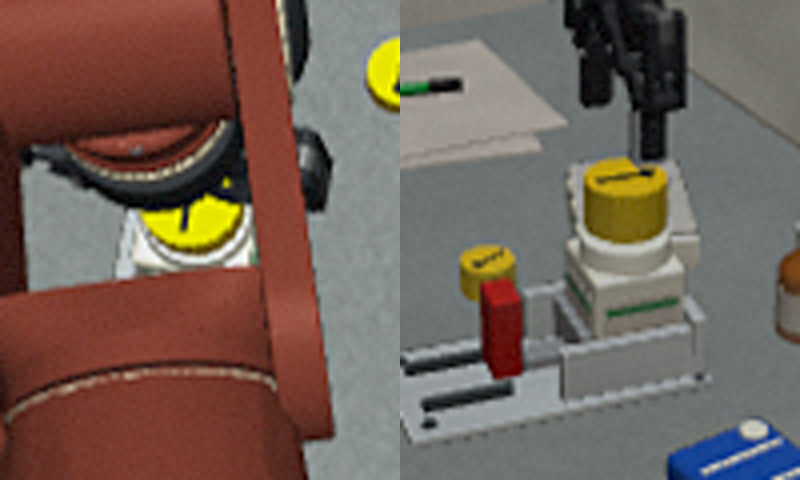

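The fingers hover astride the cap (cap in the side crop at (625,200), near fingertip at (652,158)). The wrist has room for the counter-clockwise turn. I descend and grip lightly first.

```bash
python3 -m handwheel '[{"gripper":-1,"offset":[0,0,15],"rotation":[0,0,0]},{"gripper":-1,"offset":[0,0,35],"rotation":[0,0,0]},{"gripper":-1,"offset":[0,0,50],"rotation":[0,0,0]},{"gripper":-1,"offset":[0,0,55],"rotation":[0,0,0]},{"gripper":0,"offset":[0,0,55],"rotation":[0,0,0]},{"gripper":1,"offset":[0,0,55],"rotation":[0,0,0]},{"gripper":1,"offset":[0,0,55],"rotation":[0,0,0]},{"gripper":1,"offset":[0,0,55],"rotation":[0,0,0]}]' 30
```

```text
t: 12.4
tool_pos: [0.6503, 0.1756, 0.1073]
tool_rot: [0.216, 3.133, -0.0]
contact_force: [-0.9, -1.7, 2.4]
opening: 0.0536
grip_force: 32.3
```

```bash
python3 -m handwheel '[{"gripper":-1,"offset":[0,0,0],"rotation":[0,0,0]},{"gripper":-1,"offset":[0,0,0],"rotation":[0,0,0]},{"gripper":-1,"offset":[0,0,0],"rotation":[0,0,0.15]},{"gripper":-1,"offset":[0,0,0],"rotation":[0,0,0.32]},{"gripper":-1,"offset":[0,0,0],"rotation":[0,0,0.49]},{"gripper":-1,"offset":[0,0,0],"rotation":[0,0,0.66]},{"gripper":-1,"offset":[0,0,0],"rotation":[0,0,0.83]},{"gripper":-1,"offset":[0,0,0],"rotation":[0,0,1.0]}]'
```

```text
t: 13.4
tool_pos: [0.6497, 0.1761, 0.1062]
tool_rot: [-1.7, -2.642, -0.0]
contact_force: [-0.2, 0.9, 0.4]
opening: 0.0852
grip_force: 0.0
```

```bash
python3 -m handwheel '[{"gripper":-1,"offset":[0,0,0],"rotation":[0,0,0.15]},{"gripper":-1,"offset":[0,0,0],"rotation":[0,0,0.3]},{"gripper":-1,"offset":[0,0,0],"rotation":[0,0,0.4]},{"gripper":-0.5,"offset":[0,0,0],"rotation":[0,0,0.4]},{"gripper":0,"offset":[0,0,0],"rotation":[0,0,0.4]},{"gripper":1,"offset":[0,0,0],"rotation":[0,0,0.4]},{"gripper":1,"offset":[0,0,0],"rotation":[0,0,0.4]},{"gripper":1,"offset":[0,0,0],"rotation":[0,0,0.4]}]' 30
```

```text
t: 14.4
tool_pos: [0.6501, 0.1759, 0.1065]
tool_rot: [2.184, 2.258, 0.001]
contact_force: [1.2, -0.5, 0.8]
opening: 0.0532
grip_force: 34.1
```

Both diameters are centred, with under 2.5 N of side force. I grip harder and press.

```bash
python3 -m handwheel '[{"gripper":1,"offset":[0,0,0],"rotation":[0,0,0]},{"gripper":1,"offset":[0,0,0],"rotation":[0,0,0]},{"gripper":1,"offset":[0,0,2],"rotation":[0,0,0]},{"gripper":1,"offset":[0,0,4],"rotation":[0,0,0]},{"gripper":1,"offset":[0,0,6],"rotation":[0,0,0]},{"gripper":1,"offset":[0,0,8],"rotation":[0,0,0]},{"gripper":1,"offset":[0,0,8],"rotation":[0,0,0]},{"gripper":1,"offset":[0,0,8],"rotation":[0,0,0]}]' 70
```

```text
t: 15.4
tool_pos: [0.6503, 0.1759, 0.101]
tool_rot: [2.184, 2.257, 0.001]
contact_force: [-2.2, -0.8, 10.9]
opening: 0.0528
grip_force: 74.6
```

The cap is down 5.5 mm at 10.9 N, which matches the spring. I press a little more and twist.

```bash
python3 -m handwheel '[{"gripper":1,"offset":[0,0,1.5],"rotation":[0,0,0]},{"gripper":1,"offset":[0,0,1.5],"rotation":[0,0,-0.1]},{"gripper":1,"offset":[0,0,1.5],"rotation":[0,0,-0.25]},{"gripper":1,"offset":[0,0,1.5],"rotation":[0,0,-0.4]},{"gripper":1,"offset":[0,0,1.5],"rotation":[0,0,-0.55]},{"gripper":1,"offset":[0,0,1.5],"rotation":[0,0,-0.7]},{"gripper":1,"offset":[0,0,1.5],"rotation":[0,0,-0.85]},{"gripper":1,"offset":[0,0,1.5],"rotation":[0,0,-1.0]}]'
```

```text
t: 16.4
tool_pos: [0.6505, 0.1762, 0.0998]
tool_rot: [0.827, 3.029, 0.002]
contact_force: [-3.6, -0.4, 11.4]
opening: 0.053
grip_force: 74.8
```

```bash
python3 -m handwheel '[{"gripper":1,"offset":[0,0,0],"rotation":[0,0,-0.12]},{"gripper":1,"offset":[0,0,0],"rotation":[0,0,-0.25]},{"gripper":1,"offset":[0,0,0],"rotation":[0,0,-0.35]},{"gripper":1,"offset":[0,0,0],"rotation":[0,0,-0.4]},{"gripper":1,"offset":[0,0,0],"rotation":[0,0,-0.4]},{"gripper":1,"offset":[0,0,-2],"rotation":[0,0,-0.4]},{"gripper":1,"offset":[0,0,-5],"rotation":[0,0,-0.4]},{"gripper":1,"offset":[0,0,-8],"rotation":[0,0,-0.4]}]'
```

```text
t: 17.4
tool_pos: [0.65, 0.1759, 0.1063]
tool_rot: [0.216, 3.134, 0.0]
contact_force: [0.1, -0.3, 5.1]
opening: 0.0525
grip_force: 74.2
```

```bash
python3 -m handwheel '[{"gripper":1,"offset":[0,0,-1],"rotation":[0,0,0]},{"gripper":1,"offset":[0,0,-2],"rotation":[0,0,0]},{"gripper":1,"offset":[0,0,-3],"rotation":[0,0,0]},{"gripper":1,"offset":[0,0,-4],"rotation":[0,0,0]},{"gripper":1,"offset":[0,0,-5],"rotation":[0,0,0]},{"gripper":1,"offset":[0,0,-6],"rotation":[0,0,0]},{"gripper":1,"offset":[0,0,-6],"rotation":[0,0,0]},{"gripper":1,"offset":[0,0,-6],"rotation":[0,0,0]}]'
python3 - <<'E'
from h import *
print(ctrl.get_obs()['wrist_torque'])
E
```

```text
t: 18.4
tool_pos: [0.6492, 0.1757, 0.11]
tool_rot: [-0.216, -3.133, 0.001]
contact_force: [0.3, -1.0, -0.4]
opening: 0.0529
grip_force: 73.5
[-0.02273677  0.04738171  0.02267229]
```

```bash
python3 -m handwheel '[{"gripper":1,"offset":[0,0,-8],"rotation":[0,0,0]},{"gripper":1,"offset":[0,0,-20],"rotation":[0,0,0]},{"gripper":1,"offset":[0,0,-36],"rotation":[0,0,0]},{"gripper":1,"offset":[0,0,-52],"rotation":[0,0,0]},{"gripper":1,"offset":[0,0,-68],"rotation":[0,0,0]},{"gripper":1,"offset":[0,0,-80],"rotation":[0,0,0]},{"gripper":1,"offset":[0,0,-87],"rotation":[0,0,0]},{"gripper":1,"offset":[0,0,-90],"rotation":[0,0,0]}]'
python3 -m handwheel '[{"gripper":1,"offset":[0,0,0],"rotation":[0,0,0]},{"gripper":1,"offset":[0,0,0],"rotation":[0,0,0]},{"gripper":1,"offset":[0,0,0],"rotation":[0,0,0]},{"gripper":1,"offset":[0,0,0],"rotation":[0,0,0]},{"gripper":1,"offset":[0,0,0],"rotation":[0,0,0]},{"gripper":1,"offset":[0,0,0],"rotation":[0,0,0]},{"gripper":1,"offset":[0,0,0],"rotation":[0,0,0]},{"gripper":1,"offset":[0,0,0],"rotation":[0,0,0]}]'
python3 - <<'E'
from h import *
d=grab('side','side4');cv2.imwrite('pics/c4.png',cv2.resize(d['image'][110:260,180:330],(600,600),interpolation=2)[:,:,::-1])
E
```

```text
t: 19.4
tool_pos: [0.6498, 0.1758, 0.2011]
tool_rot: [0.216, 3.134, 0.0]
contact_force: [-0.0, 0.2, -1.1]
opening: 0.0526
grip_force: 73.5
t: 20.4
tool_pos: [0.6498, 0.1759, 0.2008]
tool_rot: [0.216, 3.134, 0.0]
contact_force: [-0.3, -1.0, -0.2]
opening: 0.0528
grip_force: 73.5
```

View pics/c4.png

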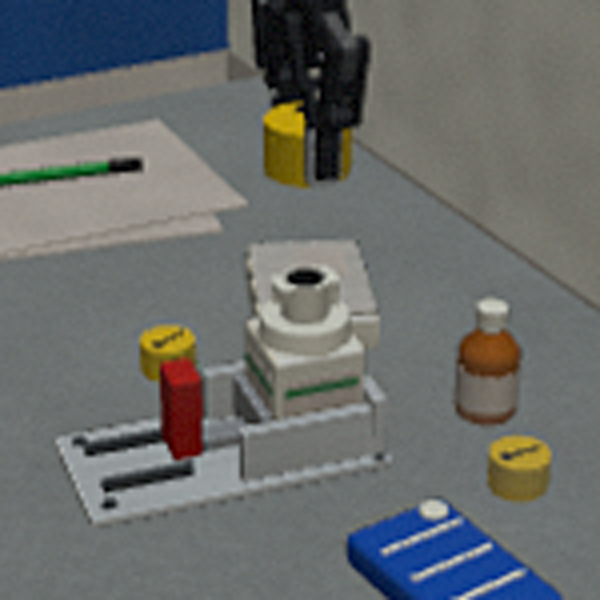

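The cap is held level in the gripper at crop (307,150), well above the open neck at (305,278). The bottle is still clamped and the other objects haven't moved.

```bash
python3 -c "
from station import ctrl
print(ctrl.finish_job())"
```

```text
the job is handed in; nothing more can be done
None
```

I handed the job in at about 20 s: the slide is closed with the bottle snug against the back wall, and the cap was pressed, twisted about 80° counter-clockwise and lifted off, held level about 7.5 cm above the neck.

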